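# Raise the sash of the shoemaker's gluing booth to its pointer

### The job

Push the gluing booth's sliding window up its sloping front, with a fingertip or the outside of the fingers against the underside of the lip along its lower edge, until the lip is in line with the pointer on the side rail, and leave it standing there. Only push: do not pinch the lip, do not shift the pointer, and leave the tin, the shoe last and the hammer where they are.

Things in the scene. Friction and masses are not known exactly. Their poses are not given: they have to be found in the camera images.
- lip_edge (a point): Middle of the front edge of the window's lip: a black plastic ledge 240 mm long (y), 16 mm thick, standing 32 mm out from the window's lower edge. x points up the slope, as the window slides (50 deg above level, away from the robot), y left along the lip, z out of the window. The point is half-way through the thickness: the underside is 8 mm down the slope. Free space below and before the lip.
- sash (a joint): How far the window is slid up its slope, in m: 0 shut, 0.20 fully open; starts 0 to 0.05 open. The window (300 mm wide, 220 mm long, clear, aluminium frame, about 0.9 kg) is counterweighted and stays wherever it is left; pushing it up takes about 2 to 7 N along the slope.
- mark (a point): Tip of the brass pointer, a clip on the booth's left side rail (seen from the robot); it points at the left end of the lip's path, 7 mm beyond it, level with the lip's front edge. Axes parallel to those of lip_edge. In line: lip_edge has the same position along x (the slope) as this point, which starts 0.05 to 0.17 m up the slope from it. The clip slides if knocked.
- booth: The gluing booth: white sheet-metal cabinet 320 mm deep, 340 mm wide, 376 mm high, fixed; a 70 mm high sill in front, above it the 50 deg sloping front where the window slides between two aluminium rails (outer sides 171 mm left and right of the middle). Origin at the centre of its underside; x from front to back, z up. The sill's front face is at x = -0.16.
- tin_center (a point): Centre of a closed tin standing on the bench beside the booth's front left corner, 76 mm in diameter and 90 mm high. A bystander.
- last_center (a point): A green shoe last, 240 mm long, 66 mm wide, 95 mm high, lying on its sole beside the booth's front right corner; the point is over the middle of its length and 45 mm above the bench. A bystander.
- hammer_grip (a point): A hammer lying flat on the bench in front of the booth, roughly parallel to its front; the point is at the middle of its handle's grip. A bystander, at most 40 mm high.

How it is judged:
By the outcome, as a careful person would: the job done as asked, in the order asked, and still so for the second after the job is handed in, with the robot touching nothing.
It also fails if it takes over 38 s, if anything falls off the work surface, if the arm or the gripper's body presses on something with over 40 N, if the wrist force passes 120 N, or if a joint passes its speed limit or range.

### The arm

A 6-joint arm with a two-finger parallel gripper is mounted at the origin on the work surface. World frame = base frame: x ahead of the robot, y to its left, z up, the work surface at z = 0. Lengths are in m, angles in rad, forces in N, time in s.
With the tool pointing down it reaches from about 0.35 to 0.975 m from the base axis. Payload 4.9 kg.
Tool frame: the origin (TCP) lies between the finger pads; the fingertips stand 22 mm ahead of it and the grasp point (between the pads) lies 3 mm ahead of it; z points along the fingers, y is the line along which they close (so a half turn about z gives the same grasp; the last joint's range is limited). The gripper opens to 85 mm and grips with 20 to 120 N. Pads are 22 mm wide; open, the fingers measure 114 mm over their backs; the gripper's body (76 mm by 85 mm) begins 54 mm behind the grasp point. The pads swing forward as they close: fully open they stand 13 mm farther back than shut.
Start: joints at [1.11, 0.053, 1.613, -0, 1.476, -0.119], TCP at [0.209, 0.589, 0.253] pointing down, gripper open.
Joint ranges: [-3.01, 3.01], [-1.01, 2.22], [0.06, 2.58], [-1.02, 4.17], [0.09, 2.62], [-3.14, 3.14]. Speed limits (rad/s): [2.57, 2.57, 3.14, 3.14, 3.14, 3.14].

### API

Orientations are given as a unit quaternion [w, x, y, z].
In Python, from plant import state, grab_frame, get_calibration, job_done, recognise, regions_of gives the robot as it stands.
- The arm moves only by the tool apply_moves, never from a script. Its argument "targets" is a list of rows, each an object with "translation": the shift along the tool's x, y, z normalised to -1 to 1, where 1 is 100 mm, a list of three; "twist": the turn about the tool's z normalised to -1 to 1, where 1 is 0.1 rad; "hand": the opening, from 0 (shut) to 1 (fully open). A call has 1 to 8 rows; each row shifts and turns the commanded pose from where the row before left it, along the tool's axes as they then stand; what a row does not reach is not made up. A row lasts 1/10 s, in which the tool goes at most 50 mm and 8.59 degrees, less where a joint would pass 70% of its speed; a pose out of reach is approached as far as the arm can. A call with a number of a shift or a turn outside -1 to 1 is refused whole. A call with a gripper value outside its range is refused whole. The fingers move at their own pace and stop on an object; the grip force is fixed at half the most. Time passes only in rows, so rows that do not move let the fingers close. It gives the time, the measured TCP pose, the force, the opening and the grip force at its end, in the units of the state.
- state(): the state, without advancing time (a new reading comes with each control period).
- grab_frame(name): name is "scene" or "top" or "wrist"; returns the picture (420x560x3 uint8, red, green, blue); there is no depth.
- get_calibration(name): a dict with "camera_matrix" (3x3 intrinsics, pixels), "pose" (4x4, takes a point from camera to world coordinates). Camera axes: x right, y up, looking along -z (the intrinsics and any distortion apply to the point x, -y, -z); pixel columns grow to the right and rows downward; lengths in m; the calibration is good to about 2 mm. A picture is of the moment at which its call begins: read the wrist's pose just before it. get_calibration takes no time and is no camera call; for the wrist camera it gives the pose at the moment of the call.
- job_done(): hands the job in; it is judged then, once.
Trained networks look in the newest picture that a camera, given by its name, has taken for a name from the list of things; names that differ only in an ending like _2 or _b are one class to them, and where a whole thing is asked for, a point or a joint stands for the part that bears it (a point fixed in the world has none). Each returns a list of dicts, best first, with "score" (0 to 1); they miss things now and then, are a little off and sometimes report something else, mostly with a low value. They report only what shows in the picture. A call takes as long as a camera call.
- recognise(camera, query): "point" ([x, y, z] in m, in world coordinates, good to about 4 mm: the middle of the surface that is visible of it).
- regions_of(camera, query): "pixels" (420x560 bool, what is visible of it).
The state is a dict: "time": time; "joint_pos": joint angles; "joint_vel": joint speeds; "joint_efforts": joint torques, N m; "tool_pos": TCP position; "tool_rot": TCP orientation; "contact_force": force on the tool from outside, world axes, zero at the start; "ft_torque": the same for the moment, N m; "gripper_width": opening from 0.0 (shut) to 1.0 (fully open); "grasp_force": force on a finger pad.
Only numpy, scipy, OpenCV 4.12 (cv2) and the standard library are available. Lean on these libraries where they do the work, as an engineer would, in place of code of your own. Each camera call takes 0.05 s, during which the arm holds its last target. There are 200 camera calls.

## Working session

There is one attempt and no reset: what is moved stays moved. The work goes in short steps, Python scripts to look and compute and a tool call to move; the robot and the scene stay as the last step left them, time stands still between calls to the robot, and variables do not carry over. Pictures are saved under pics/ and viewed, at most 10 in all, crops included, and the job is handed in when it is done.

Besides the shell and the picture viewer there is one more tool, called as a command line: name --argument value ..., lists and objects as JSON in quotes. apply_moves: Moves the arm, as the interface text tells. Its arguments: {"type":"object","properties":{"targets":{"type":"array"}},"required":["targets"]}

```bash
mkdir -p pics
cat > h.py <<'E'
import numpy as np,cv2
from plant import *
def save(cam,name):
    im=grab_frame(cam); cv2.imwrite(f'pics/{name}.png',im[:,:,::-1]); return im
def proj(cam,P):
    c=get_calibration(cam);K=np.array(c['camera_matrix']);T=np.linalg.inv(np.array(c['pose']))
    p=np.atleast_2d(P)@T[:3,:3].T+T[:3,3]; p=p*[1,-1,-1]; q=p@K.T; return q[:,:2]/q[:,2:]
def ray(cam,uv):
    c=get_calibration(cam);K=np.array(c['camera_matrix']);T=np.array(c['pose'])
    d=np.linalg.inv(K)@[uv[0],uv[1],1]; return T[:3,3],T[:3,:3]@(d*[1,-1,-1])
E
python3 - <<'E'
from h import *
a=save('scene','s1');b=save('top','t1')
cv2.imwrite('pics/st1.png',cv2.resize(np.vstack([a,b])[:,:,::-1],(450,600))) if 0 else None
for cam in('scene','top'):
  print(cam,np.array(get_calibration(cam)['pose']).round(3).tolist())
  for n in('lip_edge','mark','booth','tin_center','last_center','hammer_grip','sash'):
    print(n,[(np.round(r['point'],3).tolist(),round(r['score'],2)) for r in recognise(cam,n)[:2]])
print(state()['time'],state()['tool_rot'],get_calibration('top').keys())
E
```

```text
scene [[0.807, -0.466, 0.362, 0.942], [0.59, 0.647, -0.483, -0.47], [-0.009, 0.603, 0.797, 0.87], [0.0, 0.0, 0.0, 1.0]]
lip_edge [([0.604, -0.004, 0.162], 0.97)]
mark [([0.622, 0.167, 0.214], 0.63), ([0.778, -0.082, 0.262], 0.23)]
booth [([0.778, -0.082, 0.262], 0.98)]
tin_center [([0.532, 0.28, 0.088], 0.57)]
last_center [([0.631, -0.278, 0.053], 0.97)]
hammer_grip [([0.456, 0.14, 0.025], 0.52)]
sash [([0.595, -0.004, 0.166], 0.64)]
top [[0.008, 0.994, -0.109, 0.483], [-1.0, 0.005, -0.023, -0.011], [-0.022, 0.11, 0.994, 1.273], [0.0, 0.0, 0.0, 1.0]]
lip_edge [([0.608, 0.008, 0.174], 0.63)]
mark [([0.62, 0.169, 0.217], 0.71)]
booth [([0.707, 0.007, 0.281], 0.8)]
tin_center [([0.54, 0.293, 0.091], 0.84)]
last_center [([0.594, -0.26, 0.054], 0.92)]
hammer_grip [([0.489, 0.067, 0.021], 0.89), ([0.607, 0.01, 0.175], 0.72)]
sash [([0.609, 0.012, 0.172], 0.77)]
0.8 [-6.74209880e-06  1.70049891e-01  9.85435454e-01 -2.06057878e-05] dict_keys(['camera_matrix', 'pose'])
```

View pics/s1.png

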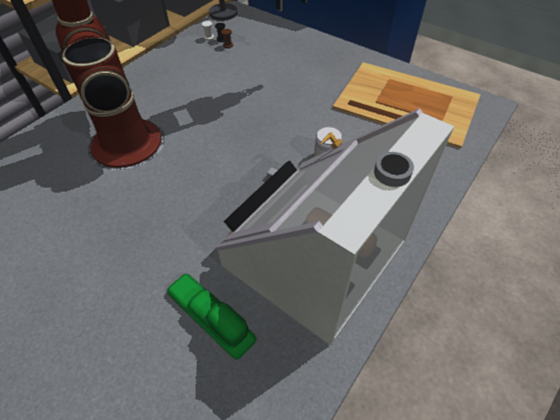

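View pics/t1.png

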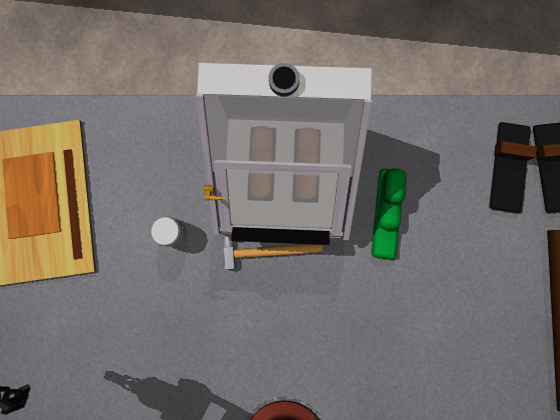

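The scene view shows the black lip from (230,225) to (295,168). The top view shows the lip at rows 229–244, columns 232–330, the pointer tip near (222,197), and the hammer lying below and in front of the lip. Next I'll zoom in.

Run:
```python
from h import *
t=cv2.imread('pics/t1.png');s=cv2.imread('pics/s1.png')
a=cv2.resize(t[180:260,190:350],(800,400),interpolation=cv2.INTER_CUBIC)
b=cv2.resize(s[130:240,215:375],(800,550),interpolation=cv2.INTER_CUBIC)
cv2.imwrite('pics/t1c.png',a);cv2.imwrite('pics/s1c.png',b)
```

```text
(no output)
```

View pics/t1c.png

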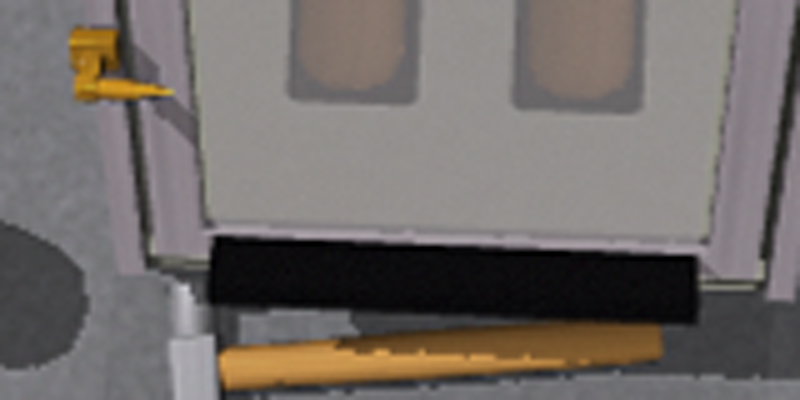

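View pics/s1c.png

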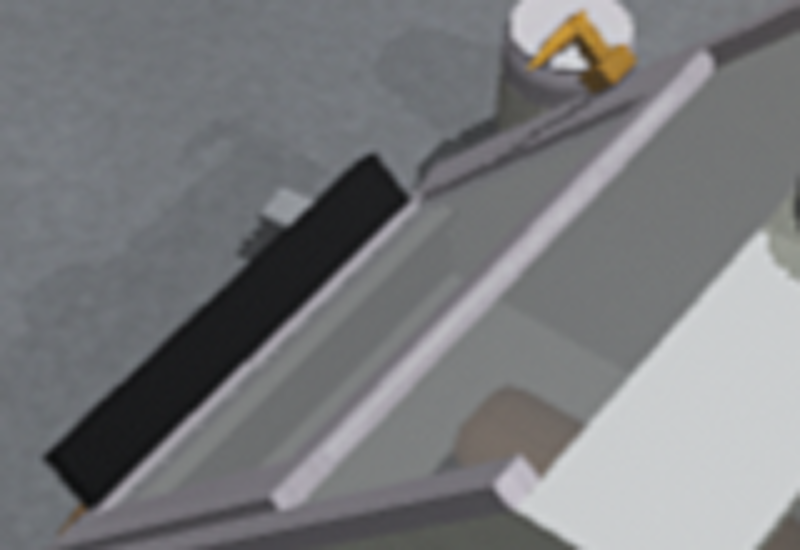

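```bash
cat >> h.py <<'E'
from scipy.optimize import least_squares
def RR(yaw):
    c,s=np.cos(yaw),np.sin(yaw);a=np.radians(50)
    return np.array([[c,-s,0],[s,c,0],[0,0,1]])@np.array([[np.cos(a),0,-np.sin(a)],[0,1,0],[np.sin(a),0,np.cos(a)]])
E
python3 - <<'E'
from h import *
f=lambda o,k,l:np.array(l)/k+o
T=f([190,180],5,[(209,304),(697,323),(212,236),(698,256),(172,92)])
S=f([215,130],5,[(375,153),(45,458),(408,198),(92,508),(530,68)])
# pixel centre shift of resize negligible
def model(p):
    R=RR(p[3]);L=p[:3]
    w=lambda q:L+np.array(q)@R.T
    m=[p[4],.127,0]
    return proj('top',w([[-.008,.12,0],[-.008,-.12,0],[.008,.12,-.032],[.008,-.12,-.032],m])),proj('scene',w([[.008,.12,0],[.008,-.12,0],[.008,.12,-.032],[.008,-.12,-.032],m]))
def res(p,w=(1,1)):
    a,b=model(p);return np.r_[w[0]*(a-T).ravel(),w[1]*(b-S).ravel()]
for w in((1,1),(1,.1),(.1,1)):
    r=least_squares(res,[.6,0,.17,0,.1],args=(w,));print(r.x.round(4))
    print(res(r.x).reshape(-1,2).round(1).tolist())
R=RR(r.x[3]);
E
```

```text
[ 0.515   0.011   0.1163 -0.0336  0.1379]
[[0.2, 0.6], [0.4, 0.8], [0.7, 0.2], [0.3, 0.1], [0.6, -0.4], [-0.5, -0.3], [1.5, -1.0], [0.4, 0.6], [1.0, -0.5], [-0.2, 0.4]]
[ 0.516   0.012   0.117  -0.0324  0.1355]
[[-0.3, 0.2], [0.0, 0.3], [0.3, -0.1], [-0.1, -0.4], [0.1, -0.0], [-0.0, -0.6], [2.1, -1.3], [0.9, 0.3], [1.7, -0.7], [-0.2, 0.3]]
[ 0.5186  0.0048  0.124  -0.0364  0.1383]
[[2.3, -1.1], [3.2, -0.6], [2.9, -1.5], [3.1, -1.3], [3.0, -2.6], [-0.7, -0.3], [0.4, -0.6], [0.3, 0.6], [-0.0, 0.1], [0.0, 0.1]]
```

The fit agrees across both views: lip edge at about (0.516, 0.011, 0.117), yaw −0.033, and the mark about 0.137 m up the slope. I'll close the hand and line up.

apply_moves --targets '[{"translation": [0,0,0],"twist": -1,"hand": 0},{"translation": [0,0,0],"twist": -1,"hand": 0},{"translation": [0,0,0],"twist": -1,"hand": 0},{"translation": [-0.18,-0.4,0],"twist": 0,"hand": 0},{"translation": [-0.18,-0.4,0],"twist": 0,"hand": 0},{"translation": [-0.18,-0.4,0],"twist": 0,"hand": 0},{"translation": [-0.18,-0.4,0],"twist": 0,"hand": 0},{"translation": [-0.18,-0.4,0],"twist": 0,"hand": 0}]'

```text
time: 1.6
tool_pos: [0.2913, 0.3837, 0.2534]
tool_rot: [0.0, 0.021, 1.0, 0.0]
contact_force: [1.1, 0.9, 0.5]
gripper_width: 0.001
grasp_force: 0.0
```

apply_moves --targets '[{"translation": [-0.18,-0.4,0],"twist": 0,"hand": 0},{"translation": [-0.18,-0.4,0],"twist": 0,"hand": 0},{"translation": [-0.18,-0.4,0],"twist": 0,"hand": 0},{"translation": [-0.18,-0.4,0],"twist": 0,"hand": 0},{"translation": [-0.18,-0.4,0],"twist": 0,"hand": 0},{"translation": [-0.18,-0.4,0],"twist": 0,"hand": 0},{"translation": [-0.18,-0.4,0],"twist": 0,"hand": 0},{"translation": [0,0,0],"twist": 0,"hand": 0}]'

```text
time: 2.4
tool_pos: [0.4065, 0.0963, 0.2536]
tool_rot: [0.001, 0.025, 1.0, -0.001]
contact_force: [-0.5, 0.3, 0.6]
gripper_width: 0.001
grasp_force: 0.0
```

apply_moves --targets '[{"translation": [-0.24,-0.4,0],"twist": -0.17,"hand": 0},{"translation": [-0.23,-0.41,0],"twist": 0,"hand": 0},{"translation": [0,0,0.35],"twist": 0,"hand": 0},{"translation": [0,0,0.35],"twist": 0,"hand": 0},{"translation": [0,0,0.35],"twist": 0,"hand": 0},{"translation": [0,0,0.35],"twist": 0,"hand": 0},{"translation": [0,0,0],"twist": 0,"hand": 0}]'

```text
time: 3.1
tool_pos: [0.4454, 0.019, 0.108]
tool_rot: [-0.005, 0.012, 1.0, 0.001]
contact_force: [0.1, 1.0, -0.9]
gripper_width: 0.001
grasp_force: 0.0
```

Run:
```python
from h import *
a=save('wrist','w1');b=grab_frame('top')[:,:,::-1]
cv2.imwrite('pics/tw.png',np.hstack([cv2.resize(a[:,:,::-1],(400,300)),cv2.resize(b[150:300,180:380],(400,300))]))
s=state();print(s['tool_pos'],s['contact_force'],s['time'])
```

```text
[0.4493633  0.01834502 0.11356772] [-0.17152694 -0.5242853   0.76353209] 3.2
```

View pics/tw.png

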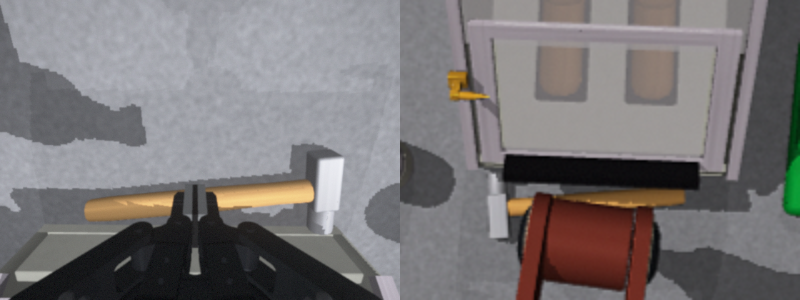

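Left pane (wrist): the closed fingers hang over the hammer without touching it. Right pane (top): the gripper is centred in front of the lip. Next I'll approach until contact.

apply_moves --targets '[{"translation": [-0.2,0,0],"twist": 0,"hand": 0},{"translation": [-0.2,0,0],"twist": 0,"hand": 0},{"translation": [-0.06,0,0],"twist": 0,"hand": 0},{"translation": [-0.06,0,0],"twist": 0,"hand": 0},{"translation": [0,0,0],"twist": 0,"hand": 0},{"translation": [0,0,0],"twist": 0,"hand": 0}]'

```text
time: 3.8
tool_pos: [0.5001, 0.0167, 0.1145]
tool_rot: [-0.002, 0.012, 1.0, -0.0]
contact_force: [-7.8, 0.1, 5.7]
gripper_width: 0.002
grasp_force: 3.9
```

apply_moves --targets '[{"translation": [-0.064,0,-0.077],"twist": 0,"hand": 0},{"translation": [-0.064,0,-0.077],"twist": 0,"hand": 0},{"translation": [-0.064,0,-0.077],"twist": 0,"hand": 0},{"translation": [-0.064,0,-0.077],"twist": 0,"hand": 0},{"translation": [-0.064,0,-0.077],"twist": 0,"hand": 0},{"translation": [-0.064,0,-0.077],"twist": 0,"hand": 0},{"translation": [-0.064,0,-0.077],"twist": 0,"hand": 0},{"translation": [-0.064,0,-0.077],"twist": 0,"hand": 0}]'

```text
time: 4.6
tool_pos: [0.5509, 0.015, 0.1755]
tool_rot: [-0.002, 0.012, 1.0, -0.001]
contact_force: [-5.9, -2.1, 1.0]
gripper_width: 0.004
grasp_force: 2.9
```

apply_moves --targets '[{"translation": [-0.064,0,-0.077],"twist": 0,"hand": 0},{"translation": [-0.064,0,-0.077],"twist": 0,"hand": 0},{"translation": [-0.064,0,-0.077],"twist": 0,"hand": 0},{"translation": [-0.03,0,-0.04],"twist": 0,"hand": 0},{"translation": [0,0,0],"twist": 0,"hand": 0},{"translation": [0,0,0],"twist": 0,"hand": 0}]'

```text
time: 5.2
tool_pos: [0.5748, 0.0147, 0.2029]
tool_rot: [0.0, 0.012, 1.0, 0.0]
contact_force: [-4.3, -0.9, 1.6]
gripper_width: 0.0
grasp_force: 1.7
```

Run:
```python
from h import *
a=save('top','t2');b=save('scene','s2');w=save('wrist','w2')
u=cv2.resize(a[150:240,190:350,::-1],(533,300),interpolation=cv2.INTER_CUBIC)
v=cv2.resize(b[110:220,215:375,::-1],(436,300),interpolation=cv2.INTER_CUBIC)
x=np.zeros((600,800,3),np.uint8);x[:300,:533]=u;x[300:,:436]=v;x[300:573,436:]=cv2.resize(w[:,:,::-1],(364,273))
cv2.imwrite('pics/c2.png',x);s=state();print(s['tool_pos'],s['contact_force'],s['time'])
```

```text
[0.5748025  0.01485408 0.20230631] [-3.67904764 -0.01268553  1.86144676] 5.35
```

View pics/c2.png

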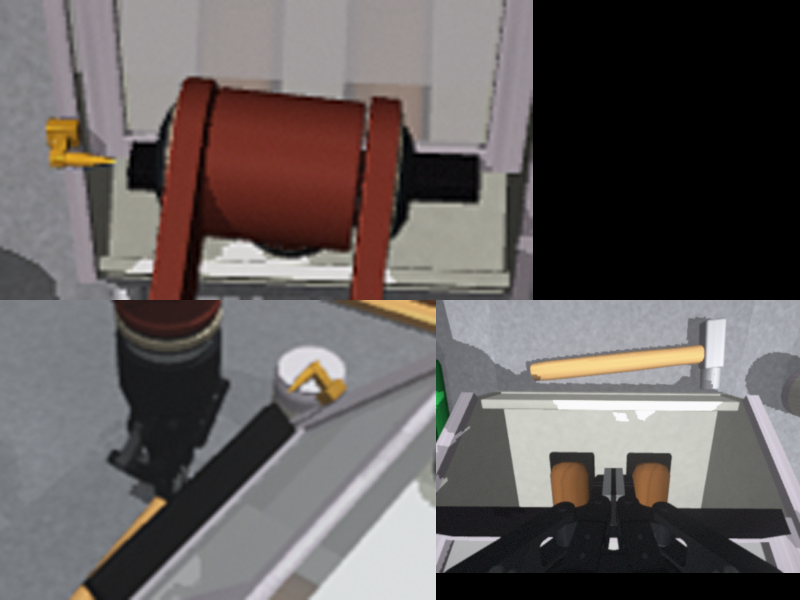

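The top pane shows the lip's left end at (130,142)–(128,190) with the pointer tip at (115,161). The scene pane shows the fingers against the lip's underside, and the tip at (303,392) is still slightly up-slope. Next I'll fit what remains.

```bash
cat > fit.py <<'E'
from h import *
# points: lists of (cam, body xyz with 'm' for mark, pixel)
def fit(obs,wt={'top':1,'scene':1,'wrist':1}):
    def res(p):
        R=RR(p[3]);o=[]
        for cam,q,uv in obs:
            q=[p[4],.127,0] if q=='m' else q
            o+=list(wt[cam]*(proj(cam,p[:3]+R@np.array(q))[0]-uv))
        return o
    r=least_squares(res,[.58,.01,.2,-.033,.02]);return r.x,np.array(r.fun).reshape(-1,2)
E
python3 - <<'E'
from fit import *
t=lambda u,v:np.array([u,v])/3.331+[190,150]
s=lambda u,v:np.array([u,v-300])/2.7265+[215,110]
o=[('top',[-.008,.12,0],t(128,190)),('top',[-.008,-.12,0],t(478,202)),('top',[.008,.12,-.032],t(130,142)),('top',[.008,-.12,-.032],t(481,155)),('top','m',t(115,161)),
('scene',[.008,.12,0],s(271,406)),('scene',[.008,.12,-.032],s(297,430)),('scene',[.008,-.12,0],s(88,584)),('scene','m',s(303,391))]
for w in((1,1),(1,.1),(.1,1)):
    x,f=fit(o,{'top':w[0],'scene':w[1]});print(x.round(4));print((f).round(1).tolist())
a=cv2.imread('pics/t2.png')[180:220,205:285];b=cv2.imread('pics/s2.png')[125:165,295:345]
a=cv2.resize(a,(800,400),interpolation=cv2.INTER_CUBIC);b=cv2.resize(b,(250,200),interpolation=cv2.INTER_CUBIC)
x=np.zeros((600,800,3),np.uint8);x[:400]=a;x[400:,:250]=b;cv2.imwrite('pics/c3.png',x)
E
```

```text
[ 0.5903  0.0095  0.203  -0.0279  0.0292]
[[0.2, 0.7], [0.0, 0.6], [0.8, 0.5], [-0.9, -0.0], [-0.1, -2.6], [1.4, -1.1], [-0.1, 1.0], [1.1, -0.5], [-3.3, 0.1]]
[ 0.5907  0.0094  0.209  -0.0309  0.0193]
[[-0.1, 0.1], [0.3, 0.3], [0.5, -0.1], [-0.6, -0.3], [-0.1, -0.0], [0.2, -0.3], [0.0, -0.1], [0.1, -0.2], [-0.5, -0.0]]
[ 0.5894  0.0082  0.2021 -0.0325  0.0415]
[[0.1, 0.1], [0.1, 0.1], [0.1, 0.1], [-0.0, 0.1], [0.0, -0.6], [0.9, -0.5], [-0.6, 1.6], [0.2, -0.1], [-0.6, -0.9]]
```

View pics/c3.png

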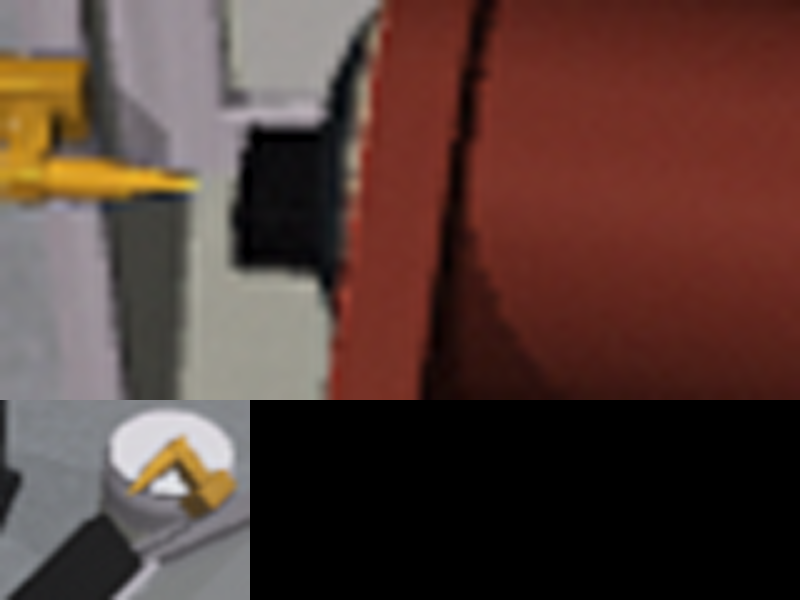

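```bash
cat > joint.py <<'E'
from h import *
f=lambda o,k,l:[np.array(q)/k+o for q in l]
C={'lf':[-.008,.12,0],'rf':[-.008,-.12,0],'lb':[.008,.12,-.032],'rb':[.008,-.12,-.032],'lu':[.008,.12,0],'ru':[.008,-.12,0]}
obs=[('top',k,0,q) for k,q in zip(['lf','rf','lb','rb','m'],f([190,180],5,[(209,304),(697,323),(212,236),(698,256),(172,92)]))]
obs+=[('scene',k,0,q) for k,q in zip(['lu','ru','lb','rb','m'],f([215,130],5,[(375,153),(45,458),(408,198),(92,508),(530,68)]))]
obs+=[('top',k,1,np.array(q)) for k,q in [('lf',(228.3,206.5)),('lb',(230.2,192.5)),('rf',(333.5,210.6)),('rb',(334.4,196.5)),('m',(225.,198.4))]]
obs+=[('scene',k,1,np.array(q)) for k,q in [('lu',(315.6,148.2)),('lb',(323.6,157)),('m',(321,143.6))]]
def run(obs,cams):
    # per-camera 2-px image shift absorbs calibration error of the scene camera
    def res(p):
        R=RR(p[3]);o=[]
        for cam,k,st,uv in obs:
            if cam not in cams: continue
            q=np.array([p[4],.127,0]) if k=='m' else np.array(C[k])+[p[5]*st,0,0]
            o+=list(proj(cam,p[:3]+R@q)[0]+(p[6:8] if cam=='scene' else 0)-uv)
        return np.r_[o,p[6:8]*.3]
    r=least_squares(res,[.516,.012,.117,-.033,.137,.11,0,0])
    return r.x,abs(r.fun).max(),r.fun
if __name__=='__main__':
    for c in(('top','scene'),('top',),('scene',)):
        x,m,_=run(obs,c);print(c,x.round(4),'remaining',(x[4]-x[5]).round(4),m.round(2))
E
python3 joint.py
```

```text
('top', 'scene') [ 0.5155  0.0114  0.1205 -0.0333  0.1371  0.1172 -0.5461  1.2452] remaining 0.02 1.14
('top',) [ 0.5161  0.0118  0.1167 -0.0343  0.1351  0.1172  0.      0.    ] remaining 0.0179 0.52
('scene',) [ 0.5196  0.0025  0.1262 -0.0349  0.1376  0.1151  0.2869 -0.2164] remaining 0.0225 1.25
```

apply_moves --targets '[{"translation": [-0.032,0,-0.039],"twist": 0,"hand": 0},{"translation": [-0.032,0,-0.039],"twist": 0,"hand": 0},{"translation": [-0.032,0,-0.039],"twist": 0,"hand": 0},{"translation": [0,0,0],"twist": 0,"hand": 0},{"translation": [0,0,0],"twist": 0,"hand": 0}]'

```text
time: 5.85
tool_pos: [0.5846, 0.0145, 0.2139]
tool_rot: [0.0, 0.012, 1.0, 0.0]
contact_force: [-3.8, -0.9, 3.4]
gripper_width: 0.003
grasp_force: 2.0
```

Run:
```python
from h import *
a=save('top','t3');b=save('scene','s3');w=save('wrist','w3')
x=np.zeros((600,800,3),np.uint8)
x[:300,:800]=cv2.resize(a[175:205,215:295,::-1],(800,300),interpolation=cv2.INTER_CUBIC)
x[300:,:400]=cv2.resize(b[125:165,300:340,::-1],(400,400),interpolation=cv2.INTER_CUBIC)[:300]
x[300:,400:]=cv2.resize(w[:,:,::-1],(400,300))
cv2.imwrite('pics/c4.png',x);s=state();print(s['tool_pos'],s['contact_force'],s['time'])
```

```text
[0.58456327 0.01446262 0.21384265] [-3.22596261  0.3075649   2.91366129] 6.0
```

View pics/c4.png

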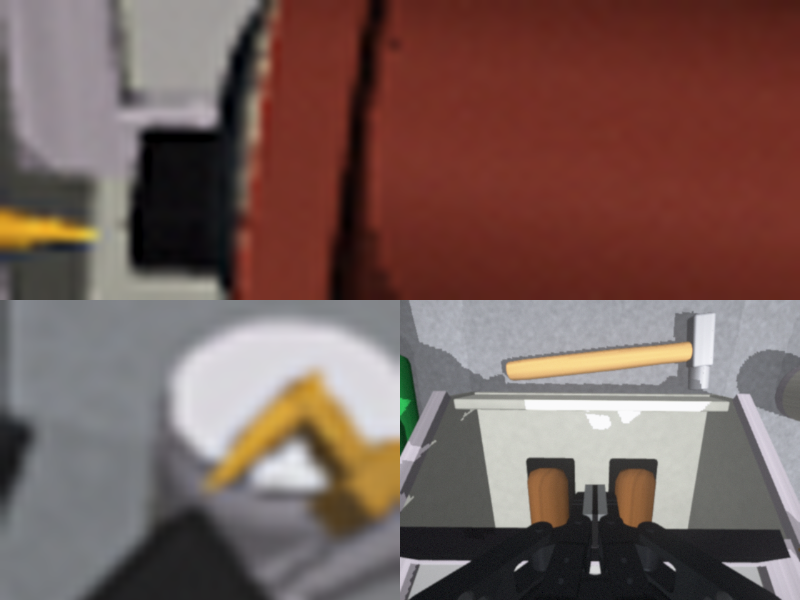

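Top pane: tip at (97,234), lip's left end from (143,128) to (133,268). Scene pane: tip at (207,487), lip's upper front corner at (203,510). Only a few mm remain.

Run:
```python
import joint
from joint import *
o=[q for q in obs if q[2]==0]+[('top',k,1,np.array(q)) for k,q in [('lf',(228.3,201.8)),('lb',(229.3,187.8)),('m',(224.7,198.4))]]+[('scene',k,1,np.array(q)) for k,q in [('lu',(320.3,146.)),('m',(320.8,143.7))]]
for c in(('top','scene'),('top',),('scene',)):
    x,m,fn=run(o,c);print(c,x.round(4),'remaining',(x[4]-x[5]).round(4),m.round(2))
# relative: finger travel and pixel comparison at end of lip only
x=run(o,('top','scene'))[0];R=RR(x[3])
for cam,k,uv in(('top','m',0),('top','lf',0),('scene','m',0),('scene','lu',0)):
    b=np.array([x[4],.127,0]) if k=='m' else np.array(C[k])+[x[4],0,0]
    print(cam,k,'if aligned',proj(cam,x[:3]+R@b).round(1), 'px/5mm',(proj(cam,x[:3]+R@(b+[.005,0,0]))-proj(cam,x[:3]+R@b)).round(2))
```

```text
('top', 'scene') [ 0.5153  0.0114  0.1217 -0.0344  0.1367  0.1323 -0.3371  1.7208] remaining 0.0044 1.08
('top',) [ 0.5161  0.0119  0.1159 -0.0329  0.1355  0.1321  0.      0.    ] remaining 0.0033 0.35
('scene',) [ 0.5207  0.0026  0.1254 -0.0384  0.1372  0.1319 -0.0601 -0.5254] remaining 0.0053 0.73
top m if aligned [[224.5 197.9]] px/5mm [[-0.16 -1.64]]
top lf if aligned [[227.9 200.7]] px/5mm [[-0.15 -1.62]]
scene m if aligned [[320.9 142.3]] px/5mm [[ 1.29 -0.65]]
scene lu if aligned [[321.2 143. ]] px/5mm [[ 1.3  -0.65]]
```

apply_moves --targets '[{"translation": [0.1,0,0],"twist": 0,"hand": 0},{"translation": [0.1,0,0],"twist": 0,"hand": 0},{"translation": [0,0.25,-0.15],"twist": 0,"hand": 0},{"translation": [0,0.25,-0.15],"twist": 0,"hand": 0},{"translation": [0,0,0],"twist": 0,"hand": 0},{"translation": [0,0,0],"twist": 0,"hand": 0},{"translation": [0,0,0],"twist": 0,"hand": 0}]'

```text
time: 6.7
tool_pos: [0.5651, 0.0643, 0.2428]
tool_rot: [-0.0, 0.013, 1.0, -0.0]
contact_force: [-0.1, 0.0, -0.3]
gripper_width: -0.002
grasp_force: 0.0
```

Run:
```python
from h import *
c=get_calibration('wrist');w=save('wrist','w4');s=state();print(s['tool_pos'],s['contact_force'],s['time'])
np.save('w4.npy',np.array(c['pose']))
P=lambda q:proj('wrist',np.array([.5155,.0114,.1205])+RR(-.0335)@np.array(q))[0]
print('pred tip',P([.1367,.127,0]),'lip lf',P([.132-.008,.12,0]),'lu',P([.14,.12,0]))
x,y=P([.1367,.127,0]).astype(int)
x0,y0=np.clip(x-80,0,400),np.clip(y-60,0,300)
print(x0,y0)
cv2.imwrite('pics/c5.png',cv2.resize(w[y0:y0+120,x0:x0+160,::-1],(800,600),interpolation=cv2.INTER_CUBIC))
```

```text
[0.56513936 0.0641779  0.24264613] [-0.35875738  0.31917902 -0.26337737] 6.75
pred tip [411.64880175 345.06495694] lip lf [393.89362261 320.06847665] lu [399.60027635 351.76711157]
331 285
```

View pics/c5.png

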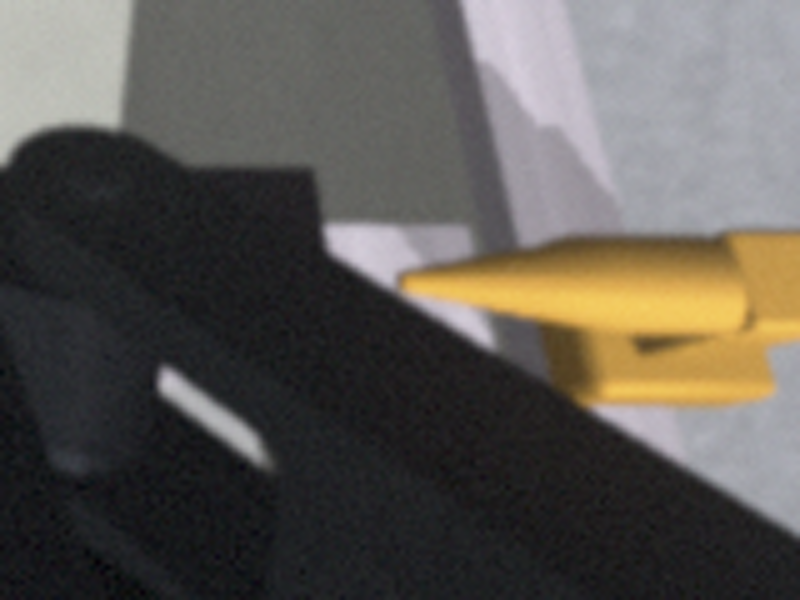

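The close wrist view shows the pointer tip at (411,341) and the lip's lower-left front corner at (393.4,318.6) in full-frame pixels. At about 1.98 px/mm, roughly 3.4 mm remains (2.2 mm in x). I'll go back and nudge it.

apply_moves --targets '[{"translation": [0,-0.25,0.13],"twist": 0,"hand": 0},{"translation": [0,-0.24,0.13],"twist": 0,"hand": 0},{"translation": [0,0,0],"twist": 0,"hand": 0},{"translation": [-0.12,0,0],"twist": 0,"hand": 0},{"translation": [-0.05,0,0],"twist": 0,"hand": 0},{"translation": [-0.03,0,0],"twist": 0,"hand": 0},{"translation": [-0.015,0,0],"twist": 0,"hand": 0},{"translation": [0,0,0],"twist": 0,"hand": 0}]'

```text
time: 7.55
tool_pos: [0.5849, 0.0157, 0.2182]
tool_rot: [-0.002, 0.012, 1.0, -0.0]
contact_force: [-8.2, -0.7, 3.8]
gripper_width: -0.003
grasp_force: 4.2
```

apply_moves --targets '[{"translation": [0,0,0],"twist": 0,"hand": 0},{"translation": [-0.01,0,-0.01],"twist": 0,"hand": 0},{"translation": [0,0,0],"twist": 0,"hand": 0},{"translation": [0,0,0],"twist": 0,"hand": 0},{"translation": [0,0,0],"twist": 0,"hand": 0}]'

```text
time: 8.05
tool_pos: [0.5856, 0.0157, 0.2192]
tool_rot: [-0.003, 0.012, 1.0, -0.0]
contact_force: [-8.7, -1.9, 3.9]
gripper_width: -0.001
grasp_force: 4.3
```

apply_moves --targets '[{"translation": [-0.01,0,-0.012],"twist": 0,"hand": 0},{"translation": [0,0,0],"twist": 0,"hand": 0},{"translation": [0,0,0],"twist": 0,"hand": 0}]'

```text
time: 8.35
tool_pos: [0.5866, 0.0157, 0.2203]
tool_rot: [-0.003, 0.012, 1.0, -0.0]
contact_force: [-8.6, -0.9, 3.8]
gripper_width: -0.002
grasp_force: 4.3
```

apply_moves --targets '[{"translation": [0.11,0,0],"twist": 0,"hand": 0},{"translation": [0.11,0,0],"twist": 0,"hand": 0},{"translation": [0,0.25,-0.13],"twist": 0,"hand": 0},{"translation": [0,0.25,-0.13],"twist": 0,"hand": 0},{"translation": [0,0,0],"twist": 0,"hand": 0},{"translation": [0,0,0],"twist": 0,"hand": 0},{"translation": [0,0,0],"twist": 0,"hand": 0}]'

```text
time: 9.05
tool_pos: [0.5668, 0.0654, 0.2453]
tool_rot: [-0.0, 0.013, 1.0, -0.0]
contact_force: [-0.0, -0.4, 0.4]
gripper_width: -0.0
grasp_force: 0.0
```

Run:
```python
from h import *
w=save('wrist','w5');s=state();print(s['tool_pos'],s['contact_force'],s['time'])
P=lambda q:proj('wrist',np.array([.5155,.0114,.1205])+RR(-.0335)@np.array(q))[0]
t=P([.1367,.127,0]);print('aligned pred tip',t,'lf',P([.1287,.12,0]),P([.1297,.12,0]))
cv2.imwrite('pics/c6.png',cv2.resize(w[285:405,331:491,::-1],(800,600),interpolation=cv2.INTER_CUBIC))
```

```text
[0.56674773 0.06525121 0.24503659] [ 0.12690759 -0.06679729 -0.73141905] 9.1
aligned pred tip [408.1379949  339.37442163] lf [392.24950348 323.67183018] [392.58686554 325.58430941]
```

View pics/c6.png

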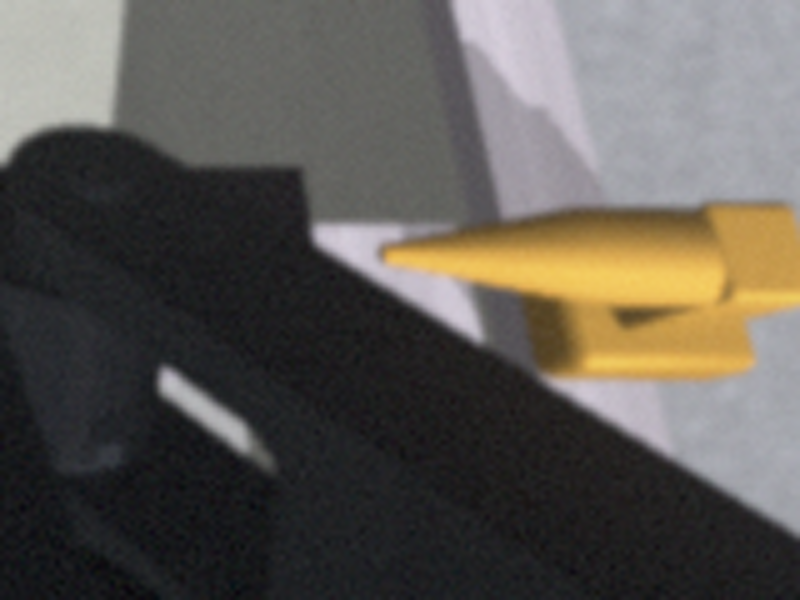

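Tip at (382,254), lip corner at (300,168): the row difference is 17.2 px, against 15.7 px when in line, so about 0.8 mm remains. One last tiny nudge.

apply_moves --targets '[{"translation": [0,-0.25,0.13],"twist": 0,"hand": 0},{"translation": [0,-0.25,0.13],"twist": 0,"hand": 0},{"translation": [0,0,0],"twist": 0,"hand": 0},{"translation": [-0.1,0,0],"twist": 0,"hand": 0},{"translation": [-0.08,0,0],"twist": 0,"hand": 0},{"translation": [-0.03,0,0],"twist": 0,"hand": 0},{"translation": [-0.015,0,0],"twist": 0,"hand": 0},{"translation": [0,0,0],"twist": 0,"hand": 0}]'

```text
time: 9.9
tool_pos: [0.587, 0.0155, 0.2206]
tool_rot: [-0.003, 0.012, 1.0, -0.001]
contact_force: [-11.3, -1.7, 5.4]
gripper_width: -0.002
grasp_force: 5.6
```

apply_moves --targets '[{"translation": [0,0,0],"twist": 0,"hand": 0},{"translation": [0.11,0,0],"twist": 0,"hand": 0},{"translation": [0.115,0,0],"twist": 0,"hand": 0},{"translation": [0,0.25,-0.13],"twist": 0,"hand": 0},{"translation": [0,0.25,-0.13],"twist": 0,"hand": 0},{"translation": [0,0,0],"twist": 0,"hand": 0},{"translation": [0,0,0],"twist": 0,"hand": 0},{"translation": [0,0,0],"twist": 0,"hand": 0}]'

```text
time: 10.7
tool_pos: [0.5668, 0.0655, 0.2452]
tool_rot: [-0.0, 0.012, 1.0, -0.0]
contact_force: [0.4, 0.9, -0.4]
gripper_width: -0.001
grasp_force: 0.0
```

Run:
```python
from h import *
w=save('wrist','w6');s=state();print(s['tool_pos'],s['contact_force'],s['time'])
g=cv2.cvtColor(w,cv2.COLOR_RGB2GRAY).astype(int)
w5=cv2.imread('pics/w5.png');g5=cv2.cvtColor(w5,cv2.COLOR_BGR2GRAY).astype(int)
# lip lower edge row near columns 375..387, and tip: leftmost brass pixel
for n,a,rgb in(('w5',g5,w5[:,:,::-1]),('w6',g,w)):
    col=a[310:330,373:388].mean(1);e=310+np.argmin(np.diff(col))+.5
    m=(rgb[:,:,0].astype(int)-rgb[:,:,2]>50); ys,xs=np.where(m[320:360,395:440]);k=xs.min();print(n,'edge',e,'tip',k+395,320+ys[xs==k].mean(),'near',320+ys[xs<=k+4].mean())
for q in('tin_center','last_center','hammer_grip'):
    grab_frame('top');print(q,[(np.round(r['point'],3).tolist()) for r in recognise('top',q)[:1]])
```

```text
[0.56681078 0.06525336 0.24507153] [ 1.08299197 -0.32828     0.4106679 ] 10.75
w5 edge 317.5 tip 408 335.5 near 335.82608695652175
w6 edge 318.5 tip 408 335.5 near 335.60869565217394
tin_center [[0.539, 0.294, 0.091]]
last_center [[0.592, -0.259, 0.052]]
hammer_grip [[0.492, 0.076, 0.018]]
```

```bash
python3 -c "from plant import *;print(job_done())"
```

```text
the job is handed in; nothing more can be done
None
```

I pushed the window up until its lip lines up with the pointer (within about 0.5 mm by the wrist camera); pointer, tin, last and hammer show no movement, the arm is clear, and the job was handed in at about 11 s.

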